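# Seat the large loupe on its three-point inspection stand

## Task

Pick up the larger of the two loupes and set it upright on the three-armed inspection stand, so that its flange lies flat and steady on all three steel pads, inside the three upright lips. Lower it gently rather than dropping it, and leave the small loupe and the tape measure where they are.

Things in the scene. Friction and masses are not known exactly. Their poses are not given: they have to be found in the camera images.
- loupe_mid (a point): Larger loupe, upright on the bench: round aluminium flange 90 mm in diameter, 6 mm thick; on it a black barrel 44 mm in diameter, from 6 to 58 mm above the underside, clear lens on top. About 0.25 kg. Point: on its axis at mid-barrel, 32 mm above the underside; z is the axis (up). Same all round, so yaw does not matter; grasp the barrel.
- seat (a point): Inspection stand, fixed to the bench: plywood disc 156 mm wide, three wooden arms 120 degrees apart (one along this point's x). Each has an 8 mm steel pad 32 mm from the axis and, outside it, a 16 mm wide upright lip: inner face 55 mm from the axis, top 6 mm above the pad. Point: on the axis at pad-top height, 50 mm above the bench; z up. Seated, the loupe's mid-barrel point is 32 mm above it.
- small_loupe_mid (a point): The smaller loupe, of the same make, too small for the stand (bystander, leave it): flange 50 mm in diameter, barrel 30 mm in diameter, 44 mm tall. This point is on its axis, 25 mm above the bench.
- tape_mid (a point): A tape measure in a black case with yellow round sides (bystander, leave it): 64 x 38 mm and 52 mm tall, its long side along this point's x axis. This point is its centre, 26 mm above the bench.
Things that resemble listed ones, but are neither listed nor needed, are in the scene too. What is shaped like the part that bears loupe_mid but purple is not meant.

How it is judged:
By the outcome, as a careful person would: the job done as asked, in the order asked, and still so for the second after the job is handed in, with the robot touching nothing.
It also fails if it takes over 29 s, if anything falls off the work surface, if the arm or the gripper's body presses on something with over 40 N, if the wrist force passes 120 N, or if a joint passes its speed limit or range.

## Robot

A 6-joint arm with a two-finger parallel gripper is mounted at the origin on the work surface. World frame = base frame: x ahead of the robot, y to its left, z up, the work surface at z = 0. Lengths are in m, angles in rad, forces in N, time in s.
With the tool pointing down it reaches from about 0.35 to 0.875 m from the base axis. Payload 4.2 kg.
Tool frame: the origin (TCP) lies between the finger pads; the fingertips stand 11 mm ahead of it and the grasp point (between the pads) lies 8 mm behind it (nose_length is the distance from the TCP to the fingertips, in m); x points along the fingers, z is the direction in which the jaws open and shut, and the axes are right-handed (so a half turn about x gives the same grasp; the last joint's range is limited). The gripper opens to 85 mm and grips with 20 to 120 N. Pads are 22 mm wide; open, the fingers measure 114 mm over their backs; the gripper's body (76 mm by 85 mm) begins 54 mm behind the grasp point. The pads swing forward as they close: fully open they stand 13 mm farther back than shut.
Start: joints at [1.585, 0.385, 0.008, 0, -1.194, -0.259], TCP at [0.151, 0.606, 0.212] pointing down, gripper open.
Joint ranges: [-3.14, 3.14], [-1.21, 2.06], [-1.07, 1.41], [-3.16, 2.05], [-2.99, -0.16], [-3.1, 3.1]. Speed limits (rad/s): [2.79, 2.79, 3.14, 3.14, 3.14, 3.14].

## Interface

Orientations are given as a unit quaternion [w, x, y, z].
In Python, from cell import * gives the robot as it stands.
- The arm moves only by the shell command python3 -m inch 'ROWS' [OPENING]. ROWS is JSON, a list of rows, each a list of 2 entries, a list of its own where there are three numbers: the shift along the tool's x, y, z in cm, then the turn about the tool's x in degrees. A call has 1 to 5 rows; each row is the pose to reach, as a shift and turn from the pose measured when the call began, along the tool's axes at that moment; what a row does not reach only later rows make up. A row lasts 1/8 s, in which the tool goes at most 62.5 mm and 10.7 degrees, less where a joint would pass 70% of its speed; a pose out of reach is approached as far as the arm can. A call with a gripper value outside its range is refused whole. OPENING is the finger opening in cm, from 0 to 8.54, set as the call begins (- or left out, the last holds). The fingers move at their own pace and stop on an object; the grip force is fixed at half the most. Time passes only in rows, so rows that repeat a pose let the fingers close. It gives the time, the measured TCP pose, the force and the opening at its end, in the units of the state.
- get_obs(): the state, without advancing time (a new reading comes with each control period).
- snapshot(name): name is "scene" or "top" or "wrist"; returns a dict with "pixels" (384x512x3 uint8, red, green, blue), "mtx" (3x3 intrinsics, pixels), "world_to_cam" (4x4, takes a point from world to camera coordinates); the wrist camera has in their place "T_tool_cam" (4x4, takes a point from camera to tool coordinates, whose origin is the TCP and whose axes are the tool frame's). Camera axes: x right, y up, looking along -z (the intrinsics and any distortion apply to the point x, -y, -z); pixel columns grow to the right and rows downward; lengths in m; the calibration is good to about 2 mm. A picture is of the moment at which its call begins: read the wrist's pose just before it. There is no depth.
- finish_job(): hands the job in, once; it reports no verdict.
The state is a dict: "time_s": time; "qpos": joint angles; "qd": joint speeds; "tau": joint torques, N m; "eef_pos": TCP position; "tool_rot": TCP orientation; "contact_force": force on the tool from outside, world axes, zero at the start; "ft_torque": the same for the moment, N m; "finger_gap": finger opening in m.
Only numpy, scipy, OpenCV 4.12 (cv2) and the standard library are available. Lean on these libraries where they do the work, as an engineer would, in place of code of your own. Each camera call takes 0.05 s, during which the arm holds its last target.

## Working session

There is one attempt and no reset: what is moved stays moved. The work goes in short steps, Python scripts to look and compute and a shell command to move; the robot and the scene stay as the last step left them, time stands still between calls to the robot, and variables do not carry over. Pictures are saved under pics/ and viewed, and the job is handed in when it is done.

```bash
mkdir -p pics; ls
cat > h.py <<'E'
from cell import *
import numpy as np, cv2, pickle
def save(n,tag):
    o=get_obs(); s=snapshot(n); s['obs']=o
    cv2.imwrite(f'pics/{tag}.png',cv2.cvtColor(s['pixels'],cv2.COLOR_RGB2BGR)); pickle.dump(s,open(f'{tag}.pkl','wb')); return s
E
python3 - <<'E'
from h import *
for n in ['scene','top','wrist']:
    s=save(n,n+'0'); print(n,{k:(np.round(v,4).tolist()) for k,v in s.items() if k not in('pixels','obs')})
o=get_obs(); print(o)
E
```

```text
pics
scene {'mtx': [[375.4177, 0.0, 250.6759], [0.0, 375.4177, 186.8456], [0.0, 0.0, 1.0]], 'world_to_cam': [[-0.845, 0.5345, 0.0131, 0.3927], [-0.3617, -0.5895, 0.7222, 0.1063], [0.3938, 0.6056, 0.6915, -0.9612], [0.0, 0.0, 0.0, 1.0]]}
top {'mtx': [[355.9261, 0.0, 258.9231], [0.0, 355.9261, 197.455], [0.0, 0.0, 1.0]], 'world_to_cam': [[0.0083, -0.9994, -0.0338, -0.0089], [0.9947, 0.0048, 0.1029, -0.4694], [-0.1027, -0.0345, 0.9941, -0.7859], [0.0, 0.0, 0.0, 1.0]]}
wrist {'mtx': [[282.3889, 0.0, 262.293], [0.0, 282.3889, 194.8129], [0.0, 0.0, 1.0]], 'T_tool_cam': [[-0.0003, 0.3253, -0.9456, -0.1622], [-0.0003, 0.9456, 0.3253, 0.0843], [1.0, 0.0004, -0.0002, 0.0001], [0.0, 0.0, 0.0, 1.0]]}
{'time_s': 0.15, 'qpos': array([ 1.58456710e+00,  3.85376105e-01,  6.93194075e-03, -3.25314905e-04,
       -1.19402921e+00, -2.58595900e-01]), 'qd': array([ 0.00157585, -0.00125358,  0.00484422,  0.00392631, -0.0003838 ,
       -0.00066442]), 'tau': array([-8.16065967e-04, -3.92677546e+01,  1.88581038e+01,  4.18858811e+00,
       -3.41989682e-03,  8.43134575e-07]), 'eef_pos': array([0.15137493, 0.6058942 , 0.21067613]), 'tool_rot': array([-0.43557901, -0.55689428, -0.43476369,  0.55778152]), 'contact_force': array([-0.23465428,  0.19075261, -0.55113409]), 'ft_torque': array([-0.011053  ,  0.0138275 , -0.01492887]), 'finger_gap': 0.0853781196498367}
```

View pics/scene0.png

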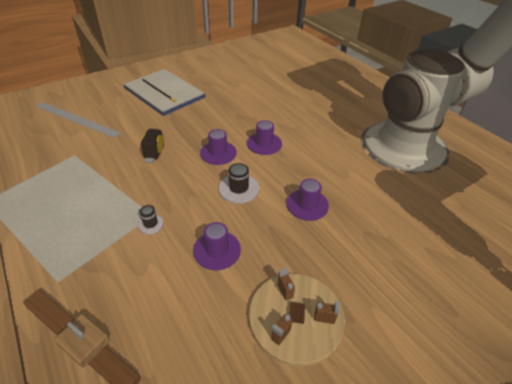

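View pics/top0.png

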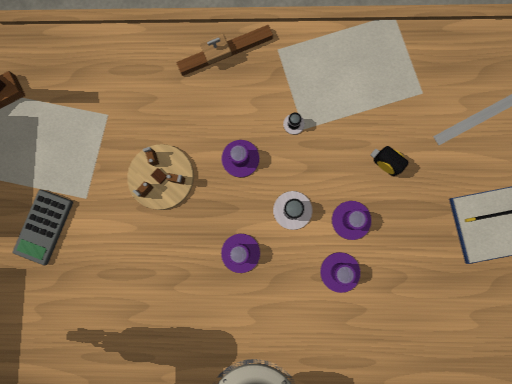

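View pics/wrist0.png

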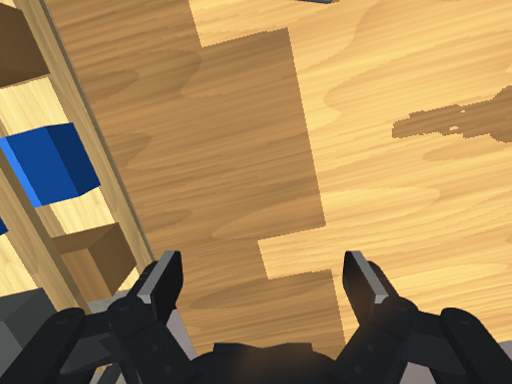

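The scene view shows the silver loupe at (239,182), four purple decoys around it, the small loupe at (149,217), the tape at (152,145) and the stand at (297,317). The top view has the loupe at (293,210), the small loupe at (294,122), the tape at (390,160) and the stand at (160,177).

Run:
```python
import cv2,numpy as np
t=cv2.imread('pics/top0.png'); s=cv2.imread('pics/scene0.png')
a=cv2.resize(t[170:250,253:333],(400,400),interpolation=cv2.INTER_CUBIC)
b=cv2.resize(t[137:217,120:200],(400,400),interpolation=cv2.INTER_CUBIC)
c=cv2.resize(s[150:210,209:269],(400,400),interpolation=cv2.INTER_CUBIC)[:300]
d=cv2.resize(s[262:372,242:352],(400,400),interpolation=cv2.INTER_CUBIC)
cv2.imwrite('pics/zt.png',np.hstack([a,b])); cv2.imwrite('pics/zs.png',np.hstack([cv2.resize(s[150:210,209:269],(400,400),interpolation=cv2.INTER_CUBIC),d]))
```

```text
(no output)
```

View pics/zt.png

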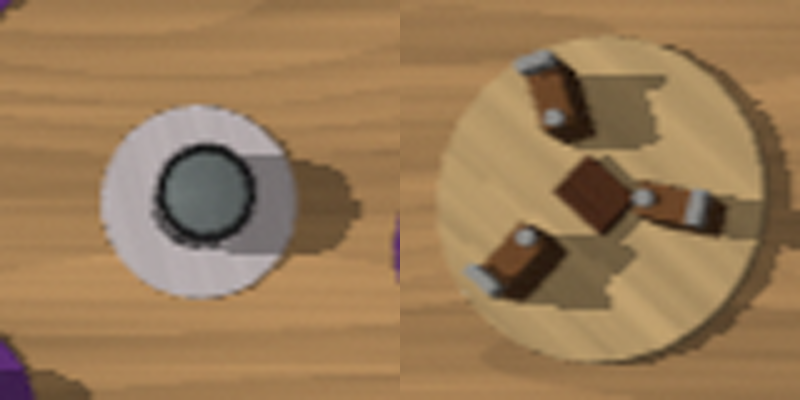

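View pics/zs.png

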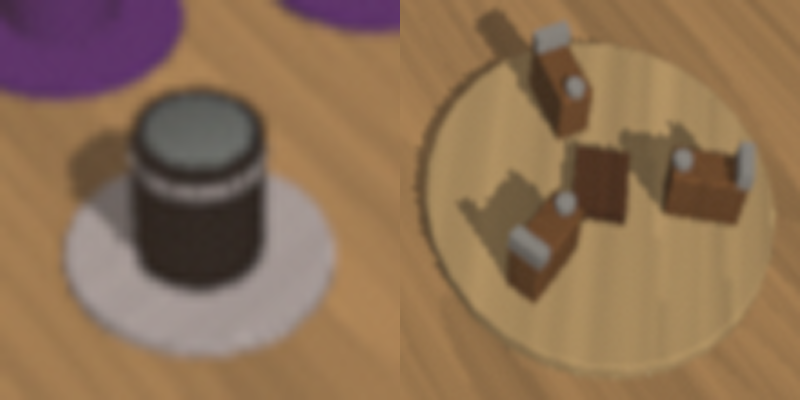

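```bash
cat > tri.py <<'E'
from h import *
from scipy.optimize import least_squares
T=pickle.load(open('top0.pkl','rb'));S=pickle.load(open('scene0.pkl','rb'))
def ray(s,p,W=None):
    W=s['world_to_cam'] if W is None else W
    K=s['mtx'];u,v=p
    d=np.array([(u-K[0,2])/K[0,0],-(v-K[1,2])/K[1,1],-1.]);R=W[:3,:3]
    d=R.T@d; return -R.T@W[:3,3], d/np.linalg.norm(d)
def tri(rs):
    A=sum(np.eye(3)-np.outer(d,d) for o,d in rs);b=sum((np.eye(3)-np.outer(d,d))@o for o,d in rs)
    x=np.linalg.solve(A,b); return x,[np.linalg.norm((np.eye(3)-np.outer(d,d))@(x-o)) for o,d in rs]
def onz(r,z): o,d=r; return o+d*(z-o[2])/d[2]
E
python3 - <<'E'
from tri import *
t=lambda x0,y0,X,Y,f:(x0+(X+.5)/f-.5,y0+(Y+.5)/f-.5)
def go(n,a,b,z):
    r=[ray(T,a),ray(S,b)];x,e=tri(r);print(n,x.round(4),np.round(e,4),'planes',onz(r[0],z).round(4)[:2],onz(r[1],z).round(4)[:2]);return x
P=[go('A',t(120,137,153,117,5),t(242,262,165,203,400/110),.05),
go('B',t(120,137,243,197,5),t(242,262,176,87,400/110),.05),
go('C',t(120,137,126,236,5),t(242,262,283,160,400/110),.05)]
P=np.array(P);print('mean',P.mean(0), [np.linalg.norm(p-P.mean(0)) for p in P])
go('lens',t(253,170,206,192,5),t(209,150,199,133,400/60),.058)
go('flange',t(253,170,199,202,5),t(209,150,200,262,400/60),.004)
# purple decoys & small loupe
im=T['pixels'].astype(int);m=((im[...,2]-im[...,1]>40)).astype(np.uint8)
n,_,st,c=cv2.connectedComponentsWithStats(m)
for i in range(1,n):
    if st[i,4]>200: print('purple',c[i],onz(ray(T,c[i]),.005).round(3))
for p in [(294,122),(390,160)]: print(onz(ray(T,p),.03).round(3))
E
```

```text
A [0.5507 0.2382 0.0506] [0.0006 0.0006] planes [0.5504 0.2387] [0.5509 0.2376]
B [0.5142 0.1963 0.0502] [0.0003 0.0003] planes [0.514  0.1966] [0.5144 0.1961]
C [0.4965 0.2486 0.0499] [0.0003 0.0003] planes [0.4963 0.2488] [0.4967 0.2485]
mean [0.52045921 0.22770764 0.05025551] [np.float64(0.03197011296973341), np.float64(0.03197498003533787), np.float64(0.03182166932534109)]
lens [ 0.4436 -0.0829  0.0581] [0.0002 0.0002] planes [ 0.4434 -0.0828] [ 0.4437 -0.0832]
flange [ 4.433e-01 -8.340e-02  3.000e-04] [0.0004 0.0004] planes [ 0.4427 -0.083 ] [ 0.4456 -0.0805]
purple [240.23409364 158.80792317] [0.563 0.04  0.005]
purple [349.90196078 220.00412797] [ 0.42  -0.214  0.005]
purple [240.46421053 252.69473684] [0.344 0.036 0.005]
purple [338.91783567 271.52705411] [ 0.304 -0.188  0.005]
[ 0.644 -0.085  0.03 ]
[ 0.555 -0.301  0.03 ]
```

```bash
cat > go.py <<'E'
from tri import *
from scipy.spatial.transform import Rotation as Ro
import sys
def rot(o): q=o['tool_rot'];return Ro.from_quat([q[1],q[2],q[3],q[0]]).as_matrix()
if __name__=='__main__':
    o=get_obs();R=rot(o);t=np.array([float(x) for x in sys.argv[1:4]])
    print('t',round(o['time_s'],2),'pos',o['eef_pos'].round(4),'F',o['contact_force'].round(1),'gap',round(o['finger_gap'],4));print('R cols',R.round(3).tolist());print('shift cm',(R.T@(t-o['eef_pos'])*100).round(2),'q',o['qpos'].round(2))
E
python3 go.py 0.4435 -0.083 0.16
```

```text
t 0.15 pos [0.1514 0.6059 0.2107] F [-0.2  0.2 -0.6] gap 0.0854
R cols [[-0.0, 0.97, -0.243], [-0.002, -0.243, -0.97], [-1.0, 0.0, 0.002]]
shift cm [ 5.18 45.05 59.74] q [ 1.58  0.39  0.01 -0.   -1.19 -0.26]
```

```bash
python3 -m inch '[[[0,2,2.6],0],[[0,5.5,7.2],0],[[0,9,12],0],[[0,12.5,16.7],0],[[0,16,21.3],0]]' 8.5; python3 go.py 0.4435 -0.083 0.16
```

```text
time_s: 0.78
eef_pos: [0.2553, 0.3584, 0.2109]
tool_rot: [-0.436, -0.557, -0.435, 0.558]
contact_force: [0.5, 0.8, 0.6]
finger_gap: 0.085
t 0.78 pos [0.2553 0.3584 0.2109] F [0.5 0.8 0.6] gap 0.085
R cols [[-0.0, 0.97, -0.242], [-0.002, -0.242, -0.97], [-1.0, 0.0, 0.002]]
shift cm [ 5.17 28.94 38.27] q [ 1.32  0.07 -0.42  0.   -1.09  0.  ]
```

```bash
python3 -m inch '[[[0,4,4.5],0],[[0,8,9],0],[[0,12,13.5],0],[[0,16,18],0],[[0,19,22],0]]'; python3 go.py 0.4435 -0.083 0.16
```

```text
time_s: 1.4
eef_pos: [0.3869, 0.097, 0.2115]
tool_rot: [-0.436, -0.557, -0.435, 0.558]
contact_force: [0.4, 0.9, 0.2]
finger_gap: 0.0848
t 1.4 pos [0.3869 0.097  0.2115] F [0.4 0.9 0.2] gap 0.0848
R cols [[0.0, 0.97, -0.243], [-0.001, -0.243, -0.97], [-1.0, 0.001, 0.001]]
shift cm [ 5.17  9.86 16.09] q [ 0.66 -0.01 -0.5   0.   -1.09  0.67]
```

```bash
python3 -m inch '[[[0,2.5,4],0],[[1,5,8],0],[[2.5,7.5,12],0],[[4,9,15],0],[[5,9.9,16.2],0]]'; python3 go.py 0.4435 -0.083 0.16
```

```text
time_s: 2.02
eef_pos: [0.4432, -0.0857, 0.1608]
tool_rot: [-0.435, -0.557, -0.434, 0.559]
contact_force: [0.3, -0.5, 0.5]
finger_gap: 0.0848
t 2.02 pos [ 0.4432 -0.0857  0.1608] F [ 0.3 -0.5  0.5] gap 0.0848
R cols [[-0.001, 0.97, -0.245], [-0.002, -0.245, -0.97], [-1.0, -0.001, 0.002]]
shift cm [ 0.08 -0.04 -0.27] q [ 0.17  0.14 -0.47  0.   -0.96  1.15]
```

```bash
python3 -m inch '[[[0,0,-0.2],0],[[0,0,-0.2],0]]'
python3 - <<'E'
from h import *
save('wrist','w1')
E
```

```text
time_s: 2.28
eef_pos: [0.4439, -0.0831, 0.1611]
tool_rot: [-0.435, -0.557, -0.434, 0.558]
contact_force: [-0.2, -0.5, -0.4]
finger_gap: 0.085
```

View pics/w1.png

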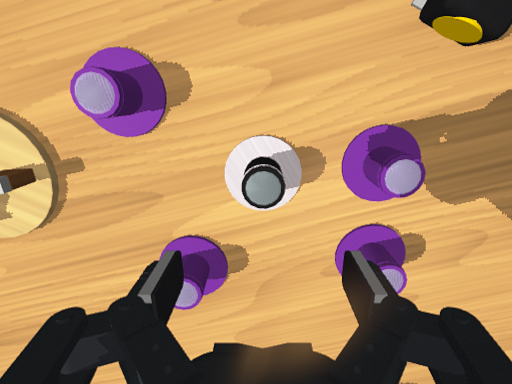

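The wrist view shows the loupe's lens at about (263,187) and its flange at (263,173), centred between the jaws. The decoys are clear of the finger path.

```bash
cat > wr.py <<'E'
from go import *
def wray(s,p):
    M=np.eye(4);M[:3,:3]=rot(s['obs']);M[:3,3]=s['obs']['eef_pos']
    return ray(s,p,np.linalg.inv(M@s['T_tool_cam']))
E
python3 - <<'E'
from wr import *
s=pickle.load(open('w1.pkl','rb'))
print(onz(wray(s,(263,187.5)),.058),onz(wray(s,(263,172.5)),.005))
E
python3 go.py 0.4435 -0.083 0.027
```

```text
[ 0.44423916 -0.08426318  0.058     ] [ 0.44564823 -0.08485415  0.005     ]
t 2.33 pos [ 0.444  -0.0829  0.1613] F [-0.7  1.2 -0.2] gap 0.085
R cols [[-0.0, 0.97, -0.244], [-0.001, -0.244, -0.97], [-1.0, 0.0, 0.001]]
shift cm [13.43 -0.05 -0.  ] q [ 0.18  0.14 -0.47  0.   -0.96  1.15]
```

```bash
python3 -m inch '[[[3,0,0.05],0],[[6.5,0,0.05],0],[[10,0,0.05],0],[[12.3,0,0.05],0],[[13.1,0,0.05],0]]'; python3 go.py 0.4438 -0.0833 0.03
```

```text
time_s: 2.95
eef_pos: [0.4435, -0.0829, 0.0297]
tool_rot: [-0.435, -0.556, -0.435, 0.558]
contact_force: [1.0, -0.7, -0.5]
finger_gap: 0.0851
t 2.95 pos [ 0.4435 -0.0829  0.0297] F [ 1.  -0.7 -0.5] gap 0.0851
R cols [[-0.002, 0.97, -0.242], [-0.002, -0.242, -0.97], [-1.0, -0.001, 0.002]]
shift cm [-0.03  0.04  0.04] q [ 0.18  0.33 -0.64  0.   -0.6   1.15]
```

```bash
python3 -m inch '[[[0,0,0],0],[[0,0,0],0],[[0,0,0],0],[[0,0,0],0],[[0,0,0],0]]' 3.6; python3 go.py 0.4438 -0.0833 0.03
```

```text
time_s: 3.58
eef_pos: [0.4443, -0.0828, 0.0314]
tool_rot: [-0.436, -0.557, -0.435, 0.557]
contact_force: [-2.6, 1.7, 6.9]
finger_gap: 0.0406
t 3.58 pos [ 0.4443 -0.0828  0.0314] F [-2.6  1.7  6.9] gap 0.0406
R cols [[0.001, 0.97, -0.241], [-0.002, -0.241, -0.97], [-1.0, 0.001, 0.001]]
shift cm [ 0.14 -0.04  0.06] q [ 0.18  0.33 -0.64  0.   -0.61  1.15]
```

Run:
```python
from h import *
a=save('wrist','w2');b=save('scene','s2')
x=cv2.resize(b['pixels'][80:240,140:360],(770,560))
cv2.imwrite('pics/s2z.png',x[...,::-1])
```

```text
(no output)
```

View pics/w2.png

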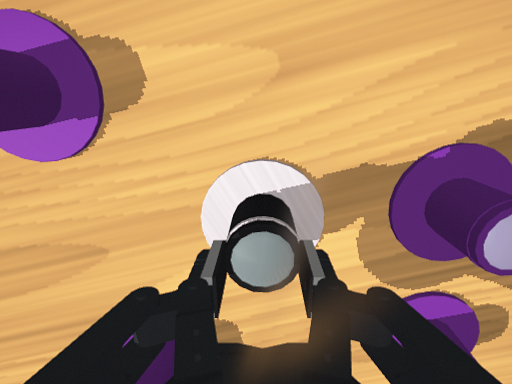

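View pics/s2z.png

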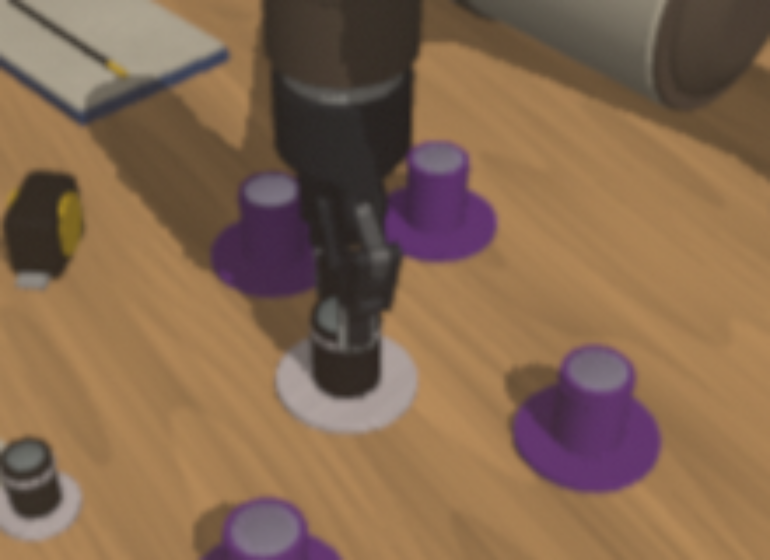

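Run:
```python
from wr import *
s=pickle.load(open('w2.pkl','rb'))
print('lens',onz(wray(s,(262.5,258)),.058), s['obs']['eef_pos'])
M=np.linalg.inv(s['T_tool_cam'])
for p in [(.011,0,0),(0,0,0),(-.008,0,0),(-.008,.011,.02),(-.008,-.011,.02),(.011,.011,.02),(.011,-.011,.02)]:
    c=M@np.r_[p,1];u=s['mtx']@np.array([c[0],-c[1],-c[2]]);print(p,(u[:2]/u[2]).round(0))
print(get_obs()['contact_force'],get_obs()['finger_gap'])
```

```text
lens [ 0.44507462 -0.0831754   0.058     ] [ 0.44432208 -0.08275849  0.03143664]
(0.011, 0, 0) [262. 229.]
(0, 0, 0) [262. 237.]
(-0.008, 0, 0) [262. 243.]
(-0.008, 0.011, 0.02) [295. 227.]
(-0.008, -0.011, 0.02) [294. 259.]
(0.011, 0.011, 0.02) [292. 214.]
(0.011, -0.011, 0.02) [291. 244.]
[-1.34306705  0.84705204  6.81018005] 0.040607312245054684
```

The grip is aligned: the lens axis is within 1 mm of the tool axis. Lifting a little first.

```bash
python3 -m inch '[[[-0.5,0,0],0],[[-1.5,0,0],0],[[-3,0,0],0],[[-4,0,0],0],[[-4,0,0],0]]'; python3 go.py 0.4438 -0.0833 0.03;  python3 - <<'E'
from h import *
save('wrist','w3')
b=save('scene','s3')
x=cv2.resize(b['pixels'][80:240,140:360],(770,560))
cv2.imwrite('pics/s3z.png',x[...,::-1])
E
```

```text
time_s: 4.3
eef_pos: [0.4449, -0.0826, 0.0723]
tool_rot: [0.436, 0.558, 0.434, -0.556]
contact_force: [-0.5, 0.3, -2.0]
finger_gap: 0.0404
t 4.3 pos [ 0.4449 -0.0826  0.0723] F [-0.5  0.3 -2. ] gap 0.0404
R cols [[0.003, 0.97, -0.241], [-0.001, -0.241, -0.97], [-1.0, 0.003, 0.0]]
shift cm [ 4.23 -0.1   0.1 ] q [ 0.18  0.26 -0.59  0.   -0.72  1.15]
```

View pics/s3z.png

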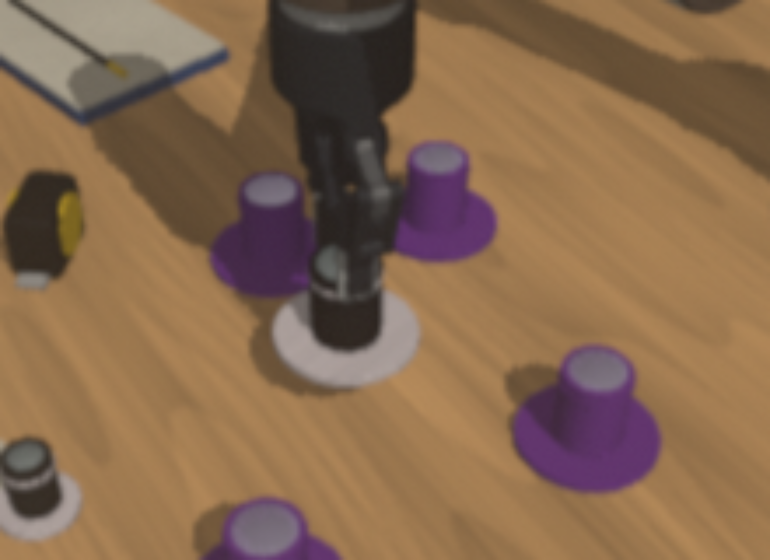

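View pics/w3.png

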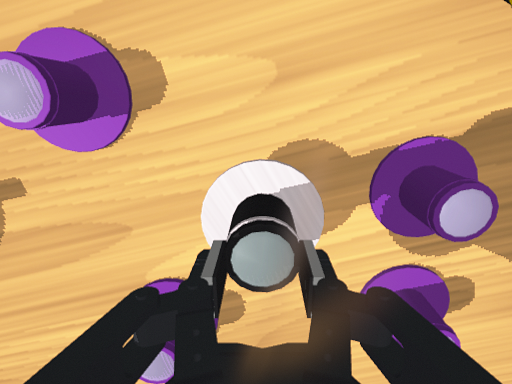

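The loupe hangs straight: lens at (262,258) and flange unchanged in the wrist view, with the shadow detached in the scene view. Moving on to the stand.

```bash
python3 -m inch '[[[-1.5,0,0],0],[[-3.5,0,-1],0],[[-5.5,0,-3],0],[[-6.5,0,-6],0],[[-6.5,0,-9],0]]';  python3 go.py 0.5205 0.2277 0.135
```

```text
time_s: 5.03
eef_pos: [0.466, 0.0056, 0.1364]
tool_rot: [0.436, 0.557, 0.435, -0.557]
contact_force: [0.8, -0.4, -2.8]
finger_gap: 0.0407
t 5.03 pos [0.466  0.0056 0.1364] F [ 0.8 -0.4 -2.8] gap 0.0407
R cols [[0.001, 0.97, -0.242], [-0.001, -0.242, -0.97], [-1.0, 0.001, 0.001]]
shift cm [  0.13  -0.09 -22.87] q [ 0.36  0.19 -0.48  0.   -0.9   0.96]
```

```bash
python3 -m inch '[[[0,0,-3.5],0],[[0,0,-7],0],[[0,0,-10.5],0],[[0,0,-14],0],[[0,0,-17],0]]';  python3 go.py 0.5205 0.2277 0.135
```

```text
time_s: 5.65
eef_pos: [0.5068, 0.1716, 0.1352]
tool_rot: [-0.436, -0.557, -0.435, 0.558]
contact_force: [-0.4, -0.8, -1.5]
finger_gap: 0.0405
t 5.65 pos [0.5068 0.1716 0.1352] F [-0.4 -0.8 -1.5] gap 0.0405
R cols [[-0.001, 0.97, -0.242], [-0.002, -0.242, -0.97], [-1.0, -0.0, 0.002]]
shift cm [ 0.01 -0.03 -5.78] q [ 0.63  0.3  -0.32  0.   -0.95  0.7 ]
```

```bash
python3 -m inch '[[[0,0,-2],0],[[0,0,-4],0],[[0,0,-5.5],0],[[0,0,-5.9],0],[[0,0,-5.9],0]]';  python3 go.py 0.5205 0.2277 0.105;python3 - <<'E'
from h import *
save('wrist','w4')
b=save('scene','s4');c=save('top','t4')
x=cv2.resize(b['pixels'][230:384,200:400],(400,308));y=cv2.resize(c['pixels'][100:254,60:260],(400,308))
cv2.imwrite('pics/s4z.png',np.hstack([x,y])[...,::-1])
E
```

```text
time_s: 6.28
eef_pos: [0.5209, 0.2285, 0.135]
tool_rot: [-0.436, -0.556, -0.435, 0.558]
contact_force: [0.2, -0.5, -1.9]
finger_gap: 0.0405
t 6.28 pos [0.5209 0.2285 0.135 ] F [ 0.2 -0.5 -1.9] gap 0.0405
R cols [[-0.001, 0.97, -0.242], [-0.002, -0.242, -0.97], [-1.0, -0.0, 0.003]]
shift cm [ 3.   -0.02  0.08] q [ 0.7   0.36 -0.24  0.   -0.98  0.63]
```

View pics/s4z.png

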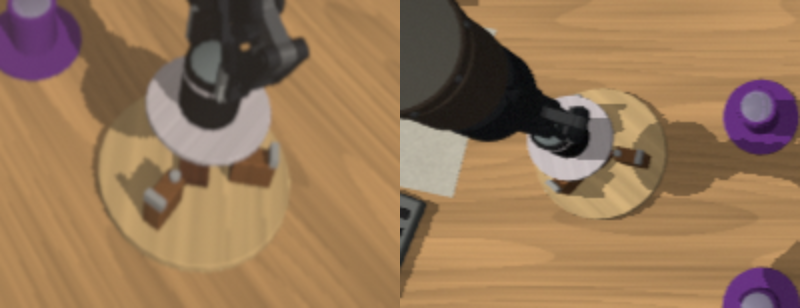

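View pics/w4.png

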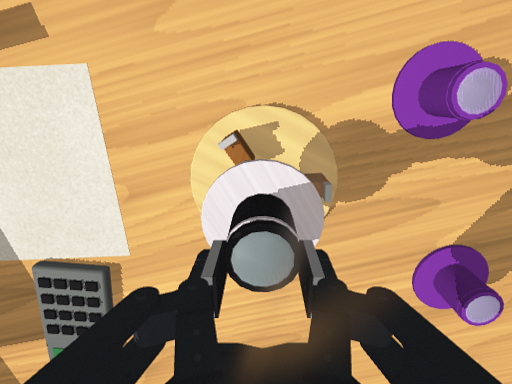

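The loupe hovers over the stand, with its flange at about (304,284) in the scene view and (145,169) in the top view, unslipped in the wrist view. Checking its axis against the seat before lowering.

Run:
```python
from tri import *
for tag,box in [('s4',(260,250,345,320)),('t4',(115,140,180,200))]:
    s=pickle.load(open(tag+'.pkl','rb'));x0,y0,x1,y1=box
    im=s['pixels'][y0:y1,x0:x1];h=cv2.cvtColor(im,cv2.COLOR_RGB2HSV)
    m=((h[...,1]<45)&(h[...,2]>120)).astype(np.uint8)
    n,l,st,_=cv2.connectedComponentsWithStats(m);k=1+st[1:,4].argmax()
    c=max(cv2.findContours((l==k).astype(np.uint8),0,1)[0],key=cv2.contourArea)
    e=cv2.fitEllipse(cv2.convexHull(c));p=(e[0][0]+x0,e[0][1]+y0);print(tag,p,e[1:],onz(ray(s,p),.107))
s=[pickle.load(open(t+'.pkl','rb')) for t in('s4',)]
```

```text
s4 (303.5810737609863, 285.1980628967285) ((52.6399040222168, 62.68598556518555), 108.08448791503906) [0.52247198 0.23146752 0.107     ]
t4 (144.47687149047852, 168.50195121765137) ((41.025718688964844, 43.13767623901367), 33.08269119262695) [0.52035262 0.23013914 0.107     ]
```

```bash
python3 -m inch '[[[0.8,0,0.15],0],[[2.2,0,0.15],0],[[3.6,0,0.15],0],[[4.4,0,0.15],0],[[4.6,0,0.15],0]]';  python3 go.py 0.5205 0.2277 0.0817
```

```text
time_s: 7.05
eef_pos: [0.5201, 0.2263, 0.0881]
tool_rot: [-0.436, -0.556, -0.435, 0.559]
contact_force: [0.2, 0.4, -2.2]
finger_gap: 0.0406
t 7.05 pos [0.5201 0.2263 0.0881] F [ 0.2  0.4 -2.2] gap 0.0406
R cols [[-0.002, 0.97, -0.242], [-0.003, -0.242, -0.97], [-1.0, -0.001, 0.004]]
shift cm [ 0.64  0.   -0.15] q [ 0.7   0.41 -0.3   0.   -0.87  0.63]
```

```bash
python3 -m inch '[[[0.1,0,0],0],[[0.2,0,0],0],[[0.3,0,0],0],[[0.4,0,0],0],[[0.4,0,0],0]]';  python3 go.py 0.5205 0.2277 0.0817
```

```text
time_s: 7.68
eef_pos: [0.5201, 0.2263, 0.0842]
tool_rot: [-0.436, -0.556, -0.435, 0.559]
contact_force: [-1.4, 0.4, -2.4]
finger_gap: 0.0404
t 7.67 pos [0.5201 0.2263 0.0842] F [-1.4  0.4 -2.4] gap 0.0404
R cols [[-0.002, 0.97, -0.242], [-0.003, -0.242, -0.97], [-1.0, -0.001, 0.004]]
shift cm [ 0.25  0.   -0.15] q [ 0.7   0.41 -0.3   0.   -0.86  0.63]
```

```bash
python3 -m inch '[[[0.1,0,0],0],[[0.15,0,0],0],[[0.2,0,0],0],[[0.2,0,0],0]]';  python3 go.py 0.5205 0.2277 0.0817
```

```text
time_s: 8.18
eef_pos: [0.5201, 0.2263, 0.0821]
tool_rot: [-0.436, -0.556, -0.435, 0.559]
contact_force: [0.1, 0.3, -2.7]
finger_gap: 0.0405
t 8.18 pos [0.5201 0.2263 0.0821] F [ 0.1  0.3 -2.7] gap 0.0405
R cols [[-0.002, 0.97, -0.242], [-0.003, -0.242, -0.97], [-1.0, -0.001, 0.004]]
shift cm [ 0.04  0.01 -0.15] q [ 0.7   0.42 -0.3   0.   -0.85  0.63]
```

```bash
python3 -m inch '[[[0.05,0,0],0],[[0.1,0,0],0],[[0.1,0,0],0]]'; python3 go.py 0.5205 0.2277 0.0817
```

```text
time_s: 8.55
eef_pos: [0.5201, 0.2263, 0.0816]
tool_rot: [-0.436, -0.556, -0.435, 0.559]
contact_force: [-1.8, -0.4, 1.7]
finger_gap: 0.0404
t 8.55 pos [0.5201 0.2263 0.0816] F [-1.8 -0.4  1.7] gap 0.0404
R cols [[-0.002, 0.97, -0.242], [-0.003, -0.242, -0.97], [-1.0, -0.001, 0.004]]
shift cm [-0.02  0.   -0.14] q [ 0.7   0.42 -0.31  0.   -0.85  0.63]
```

```bash
python3 -m inch '[[[0.05,0,0],0],[[0.1,0,0],0],[[0.1,0,0],0]]'; python3 go.py 0.5205 0.2277 0.0817
python3 - <<'E'
from h import *
save('wrist','w5')
b=save('scene','s5')
x=cv2.resize(b['pixels'][230:384,200:400],(600,462))
cv2.imwrite('pics/s5z.png',x[...,::-1])
E
```

```text
time_s: 8.93
eef_pos: [0.5202, 0.2263, 0.0815]
tool_rot: [-0.436, -0.556, -0.435, 0.558]
contact_force: [-3.1, 0.2, 5.8]
finger_gap: 0.0407
t 8.93 pos [0.5202 0.2263 0.0815] F [-3.1  0.2  5.8] gap 0.0407
R cols [[-0.002, 0.97, -0.242], [-0.003, -0.242, -0.97], [-1.0, -0.001, 0.004]]
shift cm [-0.02 -0.   -0.14] q [ 0.7   0.42 -0.31  0.   -0.85  0.63]
```

View pics/s5z.png

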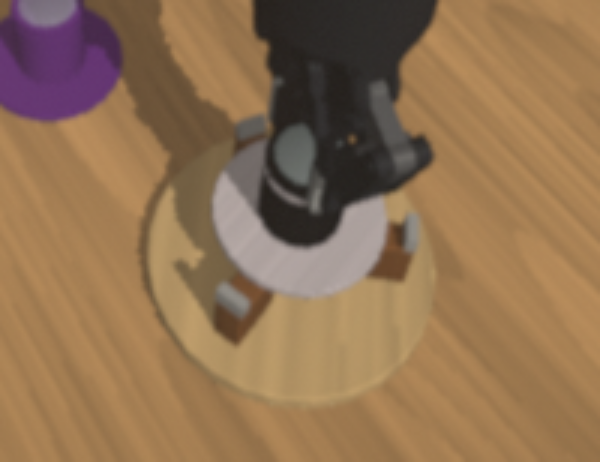

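View pics/w5.png

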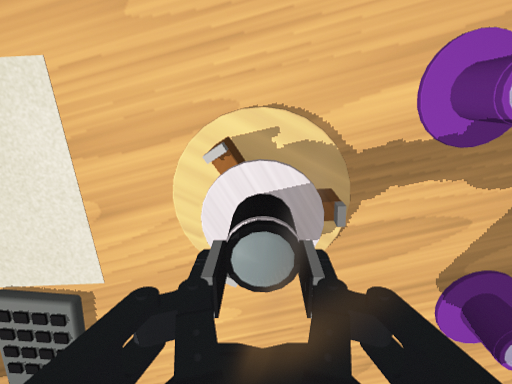

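The flange lies inside all three lips, at (240,300), (408,232) and (250,130) in the zoomed view, and carries 6 N. Releasing.

```bash
python3 -m inch '[[[0,0,0],0],[[0,0,0],0],[[0,0,0],0]]' 5.5;python3 -m inch '[[[0,0,0],0],[[0,0,0],0],[[0,0,0],0]]' 8.4; python3 go.py 0.5205 0.2277 0.0817
```

```text
time_s: 9.4
eef_pos: [0.5203, 0.2263, 0.0813]
tool_rot: [-0.436, -0.556, -0.435, 0.558]
contact_force: [0.4, -0.6, 0.1]
finger_gap: 0.055
time_s: 9.78
eef_pos: [0.5203, 0.2263, 0.0812]
tool_rot: [-0.436, -0.556, -0.435, 0.558]
contact_force: [-0.5, 0.2, -0.3]
finger_gap: 0.084
t 9.78 pos [0.5203 0.2263 0.0812] F [-0.5  0.2 -0.3] gap 0.084
R cols [[-0.001, 0.97, -0.242], [-0.003, -0.242, -0.97], [-1.0, -0.001, 0.004]]
shift cm [-0.05 -0.02 -0.14] q [ 0.7   0.42 -0.31  0.   -0.85  0.63]
```

```bash
python3 -m inch '[[[-0.5,0,0],0],[[-2,0,0],0],[[-5,0,0],0],[[-9,0,0],0],[[-12,0,0],0]]'; python3 -m inch '[[[-2,-2,-2],0],[[-3,-5,-5],0],[[-3,-8,-8],0],[[-3,-10,-10],0],[[-3,-10,-10],0]]'; python3 go.py 0.5205 0.2277 0.0817
python3 - <<'E'
from h import *
b=save('scene','s6');c=save('top','t6');save('wrist','w6')
x=cv2.resize(b['pixels'][230:384,200:400],(400,308),interpolation=2);y=cv2.resize(c['pixels'][137:217,120:200],(308,308),interpolation=2)
cv2.imwrite('pics/s6z.png',np.hstack([x,y])[...,::-1])
E
```

```text
time_s: 10.4
eef_pos: [0.5211, 0.227, 0.2045]
tool_rot: [0.436, 0.557, 0.435, -0.557]
contact_force: [-0.5, -0.4, 0.2]
finger_gap: 0.0838
time_s: 11.02
eef_pos: [0.4474, 0.3497, 0.2354]
tool_rot: [0.437, 0.557, 0.436, -0.556]
contact_force: [0.3, 0.6, 0.1]
finger_gap: 0.0841
t 11.03 pos [0.4474 0.3497 0.2354] F [0.3 0.6 0.1] gap 0.0841
R cols [[0.003, 0.971, -0.239], [-0.0, -0.239, -0.971], [-1.0, 0.003, -0.0]]
shift cm [15.39  9.97 10.11] q [ 0.95  0.27 -0.1   0.   -1.2   0.38]
```

View pics/s6z.png

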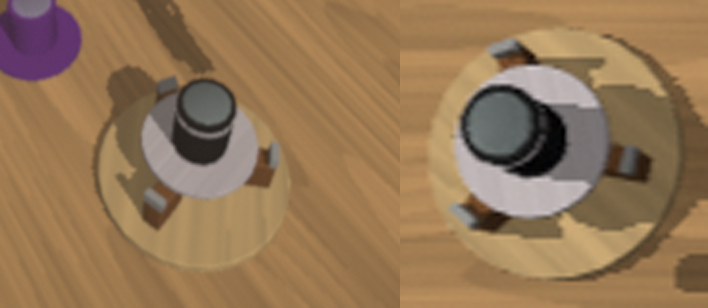

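View pics/t6.png

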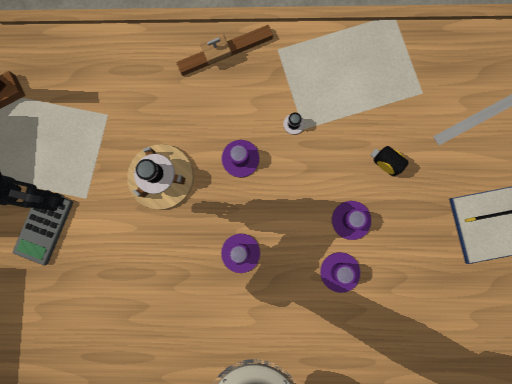

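Zoomed in, the loupe stands upright on the stand inside the lips. The small loupe (294,122), the tape (390,160) and the decoys are where they were. One numeric check of tilt and centring:

Run:
```python
from tri import *
s=pickle.load(open('s6.pkl','rb'));t=pickle.load(open('t6.pkl','rb'))
f=308/80
l=[ray(t,(120+99/f-.4,137+125/f-.4)),ray(s,(200+207/2-.25,230+101/2-.25))]
g=[ray(t,(120+132/f-.4,137+141/f-.4)),ray(s,(200+200/2-.25,230+145/2-.25))]
print('lens',tri(l));print('flange top',tri(g))
a=pickle.load(open('top0.pkl','rb'))['pixels'].astype(int);b=t['pixels'].astype(int)
for n,(x,y) in dict(small=(294,122),tape=(390,160)).items(): print(n,abs(a-b)[y-18:y+18,x-20:x+20].mean())
```

```text
lens (array([0.51898652, 0.22664438, 0.11048746]), [np.float64(0.0006211666814456983), np.float64(0.0006211666814456473)])
flange top (array([0.51994362, 0.22853413, 0.05189639]), [np.float64(2.4989518708665807e-05), np.float64(2.4989518708670486e-05)])
small 6.7622685185185185
tape 4.79837962962963
```

Run:
```python
from tri import *
t=pickle.load(open('t6.pkl','rb'));g=lambda s:cv2.cvtColor(s['pixels'],cv2.COLOR_RGB2GRAY).astype(np.float32)
a,b=g(T),g(t)
for x,y in [(294,122),(390,160)]: print(cv2.phaseCorrelate(a[y-18:y+18,x-20:x+20].copy(),b[y-18:y+18,x-20:x+20].copy()))
print(np.abs(a-b)[40:60,300:380].mean())
finish_job()
```

```text
((-0.006778698963344709, -0.04077956857826237), 0.9913648804028828)
((-0.035021348713705436, 0.017781294382317014), 0.9926293694310718)
8.788125
the job is handed in; nothing more can be done
```

The larger loupe is on the inspection stand, upright and inside all three lips, and the job is handed in at about 11 s of the 29 s allowed. I picked it up by the barrel, lowered it in steps of about 1 mm until it touched, and let go with about 6 N on the stand. The arm then backed away clear of everything.

**Seating:** In the last two-view check, the loupe's axis was about 1–2 mm from the seat axis. The lens was at 110 mm, where 108 mm is expected when seated. It touched the pads at a tool height of 81.6 mm, against 81.7 mm predicted.

**Upright:** The flange centre and the lens centre came out about 2 mm apart sideways. That is within my measuring error, so I took it as upright, but I did not measure the tilt any more finely.

**Bystanders:** The small loupe and the tape measure shifted less than 0.05 pixel between the first and last top views.

**Disagreements:**
- The gripper read 40.5 mm on the 44 mm barrel, though the grip held without slipping or tilting.
- While the loupe hung over the stand, the cameras put its flange 2–3 mm from the seat axis. I shifted the tool about 1.5 mm before lowering.

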